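# Centre-punch the spots of the bracket blanks

### The arm

A 6-joint arm with a two-finger parallel gripper is mounted at the origin on the work surface. World frame = base frame: x ahead of the robot, y to its left, z up, the work surface at z = 0. Lengths are in mm, angles in rad, forces in N, time in s.
With the tool pointing down it reaches from about 400 to 925 mm from the base axis. Payload 12.5 kg.
Tool frame: the origin (TCP) lies between the finger pads; the fingertips stand 19 mm ahead of it and the grasp point (between the pads) is the TCP (env.tips_ahead is the distance from the TCP to the fingertips, in mm); z points along the fingers, y is the line along which they close (so a half turn about z gives the same grasp; the last joint's range is limited). The gripper opens to 95 mm and grips with 3 to 60 N. Pads are 20 mm wide; open, the fingers measure 119 mm over their backs; the gripper's body (75 mm by 180 mm) begins 59 mm behind the grasp point.
Start: joints at [1.023, 0.491, 1.559, -0, 1.092, -0.106], TCP at [267.215, 565.014, 233.661] pointing down, gripper open.
Joint ranges: [-3.1, 3.1], [-0.84, 2.19], [0.05, 2.79], [-1.13, 4.28], [0.06, 2.93], [-2.69, 2.69]. Speed limits (rad/s): [2.22, 2.22, 2.79, 3.14, 3.14, 3.14].

### API

Orientations are given as [roll, pitch, yaw] about the fixed x, y, z axes, in that order (R = Rz(yaw) Ry(pitch) Rx(roll)).
In Python, from cell import env gives the robot as it stands.
- The arm moves only by the shell command python3 -m crank 'ROWS'. ROWS is JSON, a list of rows, each a list of 5 numbers: the shift along the tool's x, y, z in mm, then the turn about the tool's z in degrees, then the finger opening in mm, from 0 to 95.1. In form: [[dx, dy, dz, yaw, grip], ...]. A call has 1 to 10 rows; each row is the pose to reach, as a shift and turn from the pose commanded when the call began, along the tool's axes at that moment; what a row does not reach only later rows make up. A row lasts 1/12 s, in which the tool goes at most 41.7 mm and 7.16 degrees, less where a joint would pass 70% of its speed; a pose out of reach is approached as far as the arm can. A call with a gripper value outside its range is refused whole. The fingers move at their own pace and stop on an object; the grip force is fixed at half the most. Time passes only in rows, so rows that repeat a pose let the fingers close. It gives the time, the measured TCP pose, the force, the opening and the grip force at its end, in the units of the state.
- env.state(): the state, without advancing time (a new reading comes with each control period).
- env.read_camera(name): name is "scene" or "top" or "wrist"; returns a dict with "img" (384x512x3 uint8, blue, green, red), "K" (3x3 intrinsics, pixels), "k1" (the pictures are not rectified: a ray, as slopes to the right and down, at radius r is drawn at 1 + k1 r^2 times it, then the intrinsics apply), "pose" (4x4, takes a point from camera to world coordinates). Camera axes: x right, y down, z forward; pixel columns grow to the right and rows downward; lengths in mm; the calibration is good to about 2 mm. A picture is of the moment at which its call begins. There is no depth.
- env.job_done(): hands the job in; it is judged then, once.
The state is a dict: "t": time; "joints": joint angles; "qvel": joint speeds; "tau": joint torques, N m; "eef_pos": TCP position; "tcp_rot": TCP orientation; "ft_force": force on the tool from outside, world axes, zero at the start; "moment": the same for the moment, N m; "opening": opening from 0.0 (shut) to 1.0 (fully open); "grip_force": force on a finger pad.
Only numpy, scipy, OpenCV 4.12 (cv2) and the standard library are available. Lean on these libraries where they do the work, as an engineer would, in place of code of your own. Each camera call takes 0.05 s, during which the arm holds its last target. There are 200 camera calls.

### The job

Mark every bracket blank for drilling: lay it flat in the punching nest, press the spring-loaded centre punch straight down on the coloured spot that lies over the round steel anvil until it snaps; if the bracket has a spot at its other end too, turn it end for end in the nest and punch that one. Strike a spot only while it is over the anvil, with the punch upright and your grip off the bracket. Lay the finished brackets flat, rib up, in the green tray, return the punch fully home in its block, and leave the jar, wrench and tape measure where they are.

Things in the scene. Friction and masses are not known exactly. Their poses are not given: they have to be found in the camera images.
- nest: Fixed punching nest: grey steel plate 136 x 66 x 10 mm with a blue wall, 10 mm wide and 5 mm high, round a pocket 116 x 46 mm (3 mm to spare round a bracket). Origin: centre of its underside; z up, y across, x along its length to the anvil end, whose end wall has a red cap; the other half of the pocket has a black rubber pad. Pocket floor at z = 10 mm.
- anvil (a point): Centre of the round steel anvil, 32 mm across, level with the pocket floor of the nest, 35 mm from the nest's centre along its +x.
- block: Plywood tool block, fixed, 70 x 70 x 64 mm high, with an upright 20 mm through-hole in the middle of its top that holds the centre punch. Origin: centre of its underside; z up.
- punch: Loose spring-loaded centre punch, 128 mm long, 0.175 kg, standing point down in the block. Origin: its point when not pressed in; z along its axis to the cap, x and y square to the handle's flats. Steel nose z 0 to 24 mm, tapered-foot shank 14 mm across to 60 mm, collar 34 mm across to 66 mm, orange handle 18 mm square to 120 mm, cap. Parked, the collar rests on the block and the origin is 4 mm above the bench.
- punch_tip (a point): The punch's point, 5 mm across, on its sliding nose, which goes up to 14 mm into the punch. Its spring starts at 2 N and adds 1 N a mm. When the force on an unmarked spot reaches about 12 N (10 mm of travel) it snaps: the spot drops 4 mm at once and stays down, and the force falls by about 4 N.
- tray: Green tray, fixed, 160 x 230 mm (x by y) and 22 mm high, walls and floor 5 mm thick, for the finished brackets. Origin: centre of its underside; x along the short side, y along the long side, z up.
- jar: Bystander: small glass jar with a blue cap, 48 mm across, 75 mm high. Origin: centre of its underside.
- wrench: Bystander: steel wrench about 160 mm long, lying on the bench.
- tape: Bystander: yellow tape measure 60 x 35 x 55 mm. Origin: centre of its underside.
- bracket1: Loose aluminium bracket blank 1, with a blue and a yellow spot (about 0.17 kg; absent in some starts): flat base plate 110 x 40 x 8 mm, with an upright rib to grip across its middle, 8 mm thick (x), 40 mm wide (y), top 45 mm above the underside. Origin: centre of the underside; x along the plate towards the end with the blue spot; z up the rib.
- bracket1_blue_spot (a point): Top centre of the blue spot of bracket 1: a blue disc 16 mm across at x = +35 mm, sunk 1.5 mm below the plate's top in a 17 mm round recess (6.5 mm above the underside); stays put when the spot is marked.
- bracket1_blue (a joint): Depth of the blue spot of bracket 1: 0 m unmarked, 0.004 m once punched; it snaps from one to the other and stays.
- bracket1_yellow_spot (a point): Top centre of the yellow spot of bracket 1: a yellow disc 16 mm across at x = -35 mm, sunk 1.5 mm below the plate's top in a 17 mm round recess (6.5 mm above the underside); stays put when the spot is marked.
- bracket1_yellow (a joint): Depth of the yellow spot of bracket 1: 0 m unmarked, 0.004 m once punched; it snaps from one to the other and stays.
- bracket2: Loose aluminium bracket blank 2, with a blue and a yellow spot (about 0.17 kg; absent in some starts): flat base plate 110 x 40 x 8 mm, with an upright rib to grip across its middle, 8 mm thick (x), 40 mm wide (y), top 45 mm above the underside. Origin: centre of the underside; x along the plate towards the end with the blue spot; z up the rib.
- bracket2_blue_spot (a point): Top centre of the blue spot of bracket 2: a blue disc 16 mm across at x = +35 mm, sunk 1.5 mm below the plate's top in a 17 mm round recess (6.5 mm above the underside); stays put when the spot is marked.
- bracket2_blue (a joint): Depth of the blue spot of bracket 2: 0 m unmarked, 0.004 m once punched; it snaps from one to the other and stays.
- bracket2_yellow_spot (a point): Top centre of the yellow spot of bracket 2: a yellow disc 16 mm across at x = -35 mm, sunk 1.5 mm below the plate's top in a 17 mm round recess (6.5 mm above the underside); stays put when the spot is marked.
- bracket2_yellow (a joint): Depth of the yellow spot of bracket 2: 0 m unmarked, 0.004 m once punched; it snaps from one to the other and stays.
- bracket3: Loose aluminium bracket blank 3, with one blue spot only, its other end plain (about 0.17 kg; absent in some starts): flat base plate 110 x 40 x 8 mm, with an upright rib to grip across its middle, 8 mm thick (x), 40 mm wide (y), top 45 mm above the underside. Origin: centre of the underside; x along the plate towards the end with the blue spot; z up the rib.
- bracket3_blue_spot (a point): Top centre of the blue spot of bracket 3: a blue disc 16 mm across at x = +35 mm, sunk 1.5 mm below the plate's top in a 17 mm round recess (6.5 mm above the underside); stays put when the spot is marked.
- bracket3_blue (a joint): Depth of the blue spot of bracket 3: 0 m unmarked, 0.004 m once punched; it snaps from one to the other and stays.
Things that resemble listed ones, but are neither listed nor needed, are in the scene too. Several things look just like the punch: the one meant starts farthest from the robot's base.

How it is judged:
By the outcome, as a careful person would: the job done as asked, in the order asked, and still so for the second after the job is handed in, with the robot touching nothing.
Of bracket1, bracket2, bracket3 only 2 to 3 are there at a start; the rules pass over those that are not, and their reading is None.
At some moment in a run one of bracket1, bracket2, bracket3 may be knocked a few centimetres aside while the robot is not near it.
It also fails if it takes over 210 s, if anything falls off the work surface, if the arm or the gripper's body presses on something with over 40 N, if the wrist force passes 120 N, or if a joint passes its speed limit or range.

## Working session

There is one attempt and no reset: what is moved stays moved. The work goes in short steps, Python scripts to look and compute and a shell command to move; the robot and the scene stay as the last step left them, time stands still between calls to the robot, and variables do not carry over. Pictures are saved under pics/ and viewed, at most 14 in all, crops included, and the job is handed in when it is done.

```bash
mkdir -p pics; ls; python3 - <<'E'
from cell import env
import cv2
s=env.state();print({k:s[k] for k in('t','eef_pos','tcp_rot','ft_force','opening')})
for n in('scene','top'):
    c=env.read_camera(n);cv2.imwrite(f'pics/{n}0.png',c['img']);print(n,c['K'].tolist(),c['k1'],c['pose'].round(3).tolist())
E
```

```text
pics
{'t': 0.0, 'eef_pos': array([267.08737374, 564.784305  , 233.05421179]), 'tcp_rot': array([-3.14044641e+00, -9.82657493e-05,  2.69979842e+00]), 'ft_force': array([ 0.47243949, -0.12973919, -0.17843875]), 'opening': 1.002005014101609}
scene [[455.4231007894068, 0.0, 254.1663339632476], [0.0, 455.4231007894068, 185.13097032210857], [0.0, 0.0, 1.0]] -0.053059370562013486 [[0.054, 0.532, -0.845, 1543.443], [0.999, -0.02, 0.051, -66.707], [0.01, -0.846, -0.533, 679.958], [0.0, 0.0, 0.0, 1.0]]
top [[437.8148232394758, 0.0, 258.3926695316625], [0.0, 437.8148232394758, 191.53020479958806], [0.0, 0.0, 1.0]] -0.054606726396999275 [[0.014, -0.997, 0.074, 464.479], [-1.0, -0.015, -0.004, -3.621], [0.005, -0.074, -0.997, 1340.924], [0.0, 0.0, 0.0, 1.0]]
```

View pics/scene0.png

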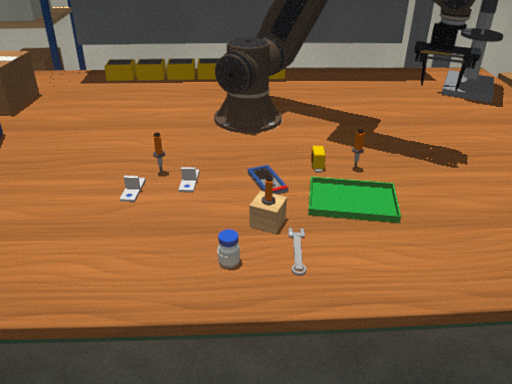

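```bash
python3 -c "
import cv2
i=cv2.imread('pics/top0.png');cv2.imwrite('pics/top0b.png',cv2.resize(i,(800,600),interpolation=cv2.INTER_CUBIC))"
```

```text
(no output)
```

View pics/top0b.png

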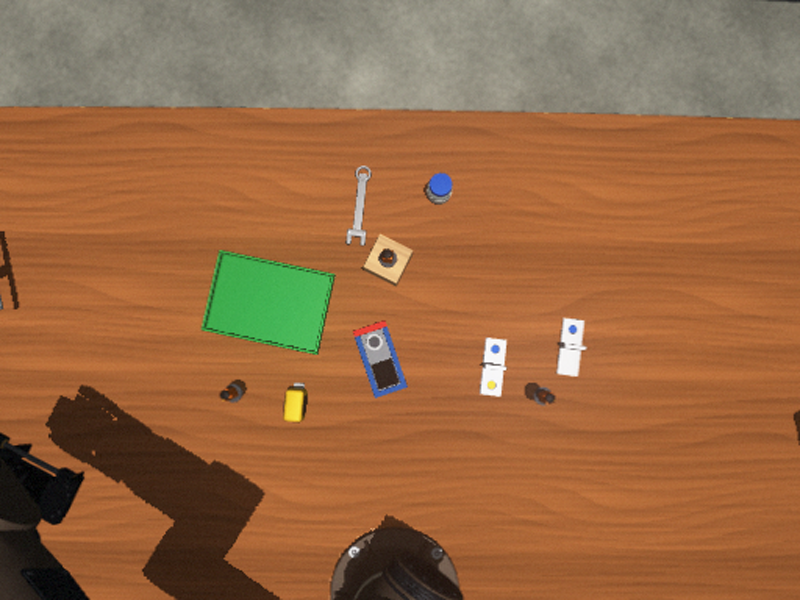

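The scene shows two brackets: one blue and yellow at about (493,367) in the enlarged top view, and one blue only at (570,347). The nest is at (380,360) with its red end up, the block and punch at (388,259), and the tray at (268,302). The look-alike punches stand at (232,390) and (540,393).

```bash
cat > h.py <<'E'
from cell import env
import cv2, numpy as np
def cast(c,px,z):
    px=np.array(px,float).reshape(-1,1,2)
    u=cv2.undistortPoints(px,c['K'],np.array([c['k1'],0,0,0.])).reshape(-1,2)
    d=np.c_[u,np.ones(len(u))]@c['pose'][:3,:3].T; o=c['pose'][:3,3]
    return (o+d*((z-o[2])/d[:,2])[:,None])[:,:2]
RNG={'blue':((100,120,60),(130,255,255)),'yellow':((22,120,100),(35,255,255)),'green':((50,120,50),(75,255,255)),
'red':((172,150,80),(180,255,255)),'red2':((0,200,120),(3,255,255)),'white':((0,0,170),(180,40,255)),'wood':((14,40,130),(24,130,255))}
def blobs(img,name,amin=8):
    h=cv2.cvtColor(img,cv2.COLOR_BGR2HSV);m=cv2.inRange(h,*map(np.array,RNG[name]))
    cs,_=cv2.findContours(m,cv2.RETR_EXTERNAL,cv2.CHAIN_APPROX_NONE)
    out=[]
    for k in cs:
        a=cv2.contourArea(k)
        if a>=amin:
            M=cv2.moments(k);out.append((round(a),np.round([M['m10']/M['m00'],M['m01']/M['m00']],1),cv2.minAreaRect(k),k))
    return sorted(out,key=lambda o:-o[0])
Z={'blue':6.5,'yellow':6.5,'green':22,'red':15,'red2':15,'white':8,'wood':64}
def rep(c,names,amin=8,z=None):
    for n in names:
        for a,p,r,k in blobs(c['img'],n,amin):
            zz=Z[n] if z is None else z
            b=cast(c,cv2.boxPoints(r),zz)
            print(n,a,p,cast(c,[p],zz)[0].round(1),'box',b.mean(0).round(1),b.round(0).tolist())
E
python3 - <<'E'
from h import *
c=env.read_camera('top');rep(c,['blue','yellow','green','red','red2','wood','white'],12)
E
```

```text
blue 176 [244.2 234.8] [431.2  32.2] box [441.7  34.7] [[489.0, 85.0], [510.0, 25.0], [395.0, -15.0], [374.0, 44.0]]
blue 138 [281.6 117.7] [794.1 -77.7] box [794.8 -77.4] [[815.0, -57.0], [816.0, -97.0], [775.0, -98.0], [774.0, -57.0]]
yellow 186 [187.6 259.2] [355.  202.4] box [354.1 202.7] [[382.0, 220.0], [383.0, 187.0], [326.0, 185.0], [325.0, 219.0]]
yellow 13 [314.1 245.9] [ 400.5 -180.4] box [ 400.2 -180.1] [[406.0, -174.0], [406.0, -186.0], [394.0, -186.0], [394.0, -174.0]]
green 3827 [171.2 192.9] [554.3 254.6] box [554.8 255. ] [[498.0, 382.0], [656.0, 354.0], [611.0, 127.0], [454.0, 157.0]]
wood 539 [248.1 165.3] [636.   22.6] box [636.1  22.6] [[620.0, 69.0], [683.0, 39.0], [652.0, -24.0], [589.0, 6.0]]
white 427 [365.  221.8] [ 475.5 -335.6] box [ 475.4 -338.9] [[424.0, -308.0], [533.0, -321.0], [527.0, -370.0], [418.0, -357.0]]
white 410 [315.5 234.7] [ 434.4 -184.3] box [ 435.  -185.6] [[383.0, -157.0], [492.0, -170.0], [487.0, -214.0], [378.0, -201.0]]
white 220 [230.  129.3] [754.8  81.4] box [750.7  84.2] [[674.0, 106.0], [830.0, 97.0], [828.0, 63.0], [671.0, 72.0]]
white 106 [231.7  51.8] [1002.7   81.2] box [1002.5   79.6] [[988.0, 109.0], [1032.0, 96.0], [1017.0, 50.0], [973.0, 63.0]]
white 79 [239.2 218.5] [480.3  48.2] box [480.4  47.5] [[467.0, 65.0], [500.0, 60.0], [494.0, 30.0], [461.0, 36.0]]
```

```bash
cat >> h.py <<'E'
def go(x,y,z,yaw,fr=None):
    "rows numbers (tool axes) to reach world x,y,z mm, yaw deg from now (or from pose fr=(x,y,z,yaw))"
    if fr is None:
        s=env.state();p=s['eef_pos'];w=np.degrees(s['tcp_rot'][2])
    else: p=np.array(fr[:3],float);w=fr[3]
    a=np.radians(w);d=np.array([x,y,z])-p
    t=(w-yaw+180)%360-180
    print('from',np.round(p,1),round(w,2),'rows: dx %.1f dy %.1f dz %.1f yaw %.1f'%(d[0]*np.cos(a)+d[1]*np.sin(a),d[0]*np.sin(a)-d[1]*np.cos(a),-d[2],t),
      'q6->%.0f'%((np.degrees(np.arctan2(y,x))+90-yaw+180)%360-180))
E
python3 - <<'E'
from h import *
go(440,40,330,109)
go(450,-190,300,83,(440,40,330,109))
E
```

```text
from [267.1 564.9 233.2] 154.69 rows: dx -380.7 dy -400.6 dz -96.8 yaw 45.7 q6->-14
from [440.  40. 330.] 109 rows: dx -220.7 dy -65.4 dz 30.0 yaw 26.0 q6->-16
```

```bash
R='[-190,-200,-97,0,60]'; python3 -m crank '[[-190,-200,-97,0,60],[-190,-200,-97,0,60],[-190,-200,-97,0,60],[-190,-200,-97,0,60],[-190,-200,-97,0,60],[-190,-200,-97,0,60],[-190,-200,-97,0,60],[-190,-200,-97,0,60]]'
python3 -m crank '[[-190,-200,0,45.7,60],[-190,-200,0,45.7,60],[-190,-200,0,45.7,60],[-190,-200,0,45.7,60],[-190,-200,0,45.7,60],[-190,-200,0,45.7,60],[-190,-200,0,45.7,60],[-190,-200,0,45.7,60],[-190,-200,0,45.7,60]]'
python3 - <<'E'
from h import *
c=env.read_camera('wrist');cv2.imwrite('pics/w1.png',c['img']);print(c['K'].round(1).tolist(),c['k1'],c['pose'].round(2).tolist())
rep(c,['blue','yellow','red','red2','wood','white'],40)
E
```

```text
t: 0.82
eef_pos: [355.1, 298.8, 333.0]
tcp_rot: [3.14, 0.003, 2.696]
ft_force: [-0.7, 0.8, 0.9]
opening: 0.634
grip_force: 0.0
t: 1.57
eef_pos: [439.9, 40.2, 330.2]
tcp_rot: [-3.141, -0.001, 1.9]
ft_force: [-0.7, 0.4, 0.3]
opening: 0.631
grip_force: 0.0
[[266.8, 0.0, 252.9], [0.0, 266.8, 192.0], [0.0, 0.0, 1.0]] -0.028152941796809404 [[0.95, 0.31, 0.08, 418.07], [0.32, -0.92, -0.22, 103.37], [-0.0, 0.23, -0.97, 481.79], [0.0, 0.0, 0.0, 1.0]]
blue 432 [246.7 169.5] [431.   30.7] box [441.   33.6] [[375.0, 44.0], [487.0, 83.0], [509.0, 23.0], [393.0, -16.0]]
yellow 1016 [234.7  54.8] [351.8 204.5] box [351.6 203.6] [[314.0, 185.0], [320.0, 227.0], [389.0, 222.0], [384.0, 180.0]]
wood 1445 [354.2 205. ] [614.4  40.9] box [625.9  30.5] [[566.0, 16.0], [596.0, 86.0], [685.0, 47.0], [656.0, -26.0]]
wood 858 [ 61.3 128.7] [137.2   7.6] box [137.4   4.3] [[113.0, -57.0], [131.0, 66.0], [161.0, 66.0], [144.0, -57.0]]
wood 180 [ 13.9 172.2] [ 73.3 -85.9] box [ 77. -88.] [[47.0, -99.0], [51.0, -79.0], [106.0, -77.0], [104.0, -97.0]]
wood 154 [230. 206.] [422.7 -26.2] box [419.  -26.1] [[399.0, 
[... 183 characters left out ...]
197.9] [747.1  83.2] box [748.3  81.9] [[667.0, 73.0], [669.0, 109.0], [828.0, 92.0], [829.0, 54.0]]
white 729 [220.4 276.4] [ 449.5 -188.6] box [ 448.6 -191.9] [[397.0, -180.0], [484.0, -150.0], [502.0, -203.0], [412.0, -234.0]]
white 354 [362.4 205.8] [655.9  36.1] box [656.   17.9] [[615.0, -1.0], [650.0, 63.0], [697.0, 38.0], [662.0, -29.0]]
white 146 [262.3 177.2] [462.   26.7] box [467.3  31.8] [[448.0, 15.0], [442.0, 34.0], [486.0, 49.0], [493.0, 30.0]]
white 60 [ 42.1 165.4] [ 76.3 -81.5] box [ 76.  -80.8] [[68.0, -74.0], [82.0, -69.0], [85.0, -88.0], [70.0, -92.0]]
white 52 [256.4  70.1] [393.3 193.4] box [393.4 193.6] [[387.0, 184.0], [391.0, 204.0], [399.0, 203.0], [396.0, 183.0]]
```

View pics/w1.png

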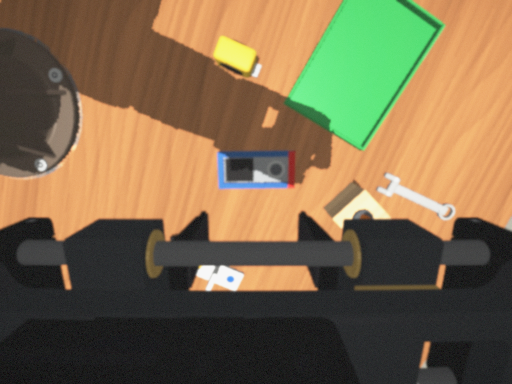

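The wrist view shows the nest at (255,170) with its red end right, the block corner at (360,205), the tray above right and bracket A partly hidden at (220,275). Next I fit the nest as blue plus red, and the block.

```bash
cat >> h.py <<'E'
def nest(c,roi):
    x0,y0,x1,y1=roi;h=cv2.cvtColor(c['img'],cv2.COLOR_BGR2HSV)
    m=cv2.inRange(h,(100,110,50),(130,255,255))|cv2.inRange(h,(170,150,60),(180,255,255))|cv2.inRange(h,(0,215,40),(2,255,255))
    r=np.zeros_like(m);r[y0:y1,x0:x1]=m[y0:y1,x0:x1]
    r=cv2.morphologyEx(r,cv2.MORPH_CLOSE,np.ones((9,9)))
    cs,_=cv2.findContours(r,cv2.RETR_EXTERNAL,cv2.CHAIN_APPROX_NONE);k=max(cs,key=cv2.contourArea)
    w=cast(c,k.reshape(-1,2),15).astype(np.float32);rc=cv2.minAreaRect(w);b=cv2.boxPoints(rc)
    print('nest',np.round(rc[0],1),np.round(rc[1],1),rc[2])
E
python3 - <<'E'
from h import *
w=env.read_camera('wrist');nest(w,(205,135,305,200))
t=env.read_camera('top');nest(t,(215,195,270,260)) 
print('anvil top cam',cast(t,[[239.2,218.5]],10), 'wrist dark inner', cast(w,[[276,169]],10))
for a,p,r,k in blobs(t['img'],'wood',100): 
    rc=cv2.minAreaRect(cast(t,k.reshape(-1,2),64).astype(np.float32));print('block',rc)
for a,p,r,k in blobs(t['img'],'green',1000): 
    rc=cv2.minAreaRect(cast(t,k.reshape(-1,2),22).astype(np.float32));print('tray',rc)
for a,p,r,k in blobs(t['img'],'white',380): 
    rc=cv2.minAreaRect(cast(t,k.reshape(-1,2),8).astype(np.float32));print('br',rc)
E
```

```text
nest [443.   35.8] [125.5  60.6] 18.969112396240234
nest [503.3  24.7] [12.1  6.1] 0.9237513542175293
anvil top cam [[480.31177203  48.07652014]] wrist dark inner [[479.73181433  49.9447596 ]]
block ((636.1753540039062, 22.590084075927734), (70.1439208984375, 70.08660888671875), 64.1727066040039)
tray ((554.68408203125, 255.15582275390625), (229.45419311523438, 159.0692901611328), 78.89788055419922)
br ((475.46624755859375, -338.70489501953125), (49.679569244384766, 109.75691986083984), 83.18547058105469)
br ((434.8983154296875, -185.32763671875), (44.26723861694336, 110.0456771850586), 84.36832427978516)
br ((994.2888793945312, 76.0762939453125), (74.72076416015625, 93.06803894042969), 79.23564147949219)
```

```bash
python3 - <<'E'
from h import *
go(437,-186,260,83.5)
E
```

```text
from [439.4  41.9 330.5] 109.09 rows: dx -214.6 dy -76.8 dz 70.5 yaw 25.6 q6->-17
```

```bash
python3 -m crank '[[-214.5,-77,70.5,25.5,60],[-214.5,-77,70.5,25.5,60],[-214.5,-77,70.5,25.5,60],[-214.5,-77,70.5,25.5,60],[-214.5,-77,70.5,25.5,60],[-214.5,-77,70.5,25.5,60],[-214.5,-77,70.5,25.5,60],[-214.5,-77,70.5,25.5,60]]'
cat >> h.py <<'E'
def spots(c,z0=0):
    "blue/yellow spots; bracket base at z0"
    for n in('blue','yellow'):
        for a,p,r,k in blobs(c['img'],n,15): print(n,a,p,cast(c,[p],z0+6.5)[0].round(1))
E
python3 - <<'E'
from h import *
c=env.read_camera('wrist');cv2.imwrite('pics/w2.png',c['img']);spots(c)
E
```

```text
t: 2.38
eef_pos: [436.7, -186.8, 259.6]
tcp_rot: [-3.14, -0.001, 1.457]
ft_force: [0.5, 1.0, -0.3]
opening: 0.629
grip_force: 0.0
blue 970 [231.3  26.3] [429.4  18.2]
blue 258 [506.3  61.9] [816.6 -67.4]
blue 42 [274.6 170.3] [ 469.  -187.1]
yellow 192 [194.9 168.6] [ 348.2 -170.6]
```

View pics/w2.png

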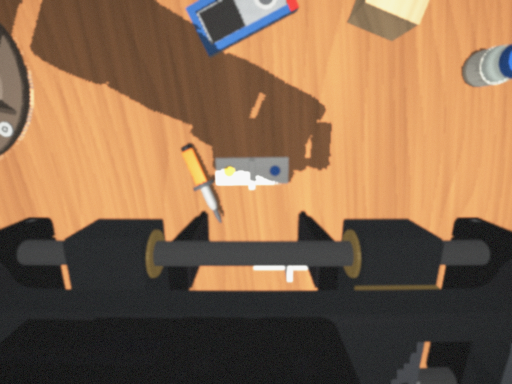

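```bash
python3 - <<'E'
from h import *
a=env.read_camera('scene')['img'][120:240,90:330];t=env.read_camera('top')['img'][190:290,200:400]
a=cv2.resize(a,(600,300),interpolation=2);t=cv2.resize(t,(600,300),interpolation=2)
cv2.imwrite('pics/c3.png',np.vstack([a,t]))
E
```

```text
(no output)
```

View pics/c3.png

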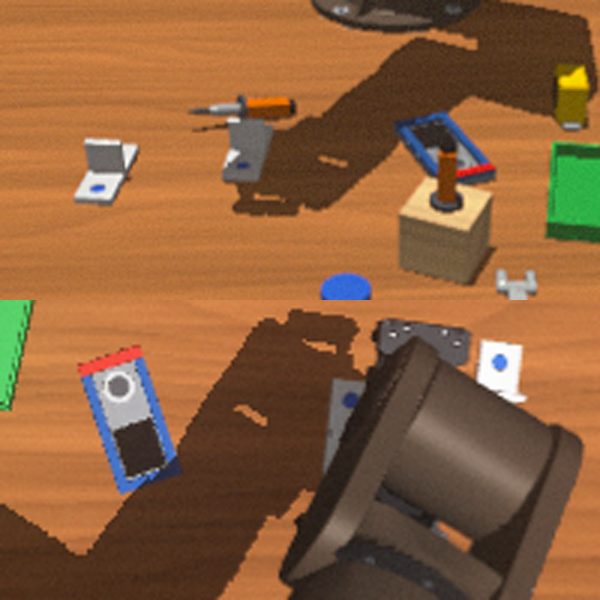

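The look-alike near bracket A has toppled by itself and lies left of A, at (200,185) in the wrist view. A is in place, with yellow at (230,170) and blue at (275,170).

```bash
python3 - <<'E'
from h import *
c=env.read_camera('wrist')
h=cv2.cvtColor(c['img'],cv2.COLOR_BGR2HSV)[150:190,210:295]
for nm,lo,hi in(('b',(100,100,30),(130,255,255)),('y',(22,120,60),(36,255,255))):
    m=cv2.inRange(h,lo,hi);M=cv2.moments(m,True);p=[M['m10']/M['m00']+210,M['m01']/M['m00']+150];print(nm,M['m00'],p,cast(c,[p],6.5))
go(435,-184,120,84)
E
```

```text
b 62.0 [274.1774193548387, 171.0483870967742] [[ 469.07034155 -187.15730605]]
y 12.0 [227.66666666666666, 167.83333333333334] [[ 398.78018453 -174.25899117]]
from [ 437.  -185.5  260.6] 83.62 rows: dx 1.2 dy -2.2 dz 140.6 yaw -0.4 q6->-17
```

```bash
python3 -m crank '[[1.7,-2.5,40,0.6,40],[1.7,-2.5,80,0.6,40],[1.7,-2.5,120,0.6,40],[1.7,-2.5,160,0.6,40],[1.7,-2.5,195,0.6,40],[1.7,-2.5,215,0.6,40],[1.7,-2.5,229,0.6,40],[1.7,-2.5,229,0.6,40]]'
python3 -m crank '[[0,0,0,0,0],[0,0,0,0,0],[0,0,0,0,0],[0,0,0,0,0],[0,0,0,0,0]]'
python3 - <<'E'
from h import *
go(446.9,37.6,120,109)
E
```

```text
t: 3.25
eef_pos: [434.0, -183.5, 29.2]
tcp_rot: [-3.138, -0.002, 1.448]
ft_force: [0.1, 0.3, -0.5]
opening: 0.419
grip_force: 0.0
t: 3.67
eef_pos: [434.7, -185.1, 32.0]
tcp_rot: [3.14, 0.001, 1.447]
ft_force: [0.2, 0.0, -0.1]
opening: 0.124
grip_force: 0.0
from [ 434.7 -185.1   32. ] 82.9 rows: dx 222.5 dy -15.5 dz -88.0 yaw -26.1 q6->-14
```

```bash
python3 -m crank '[[0,0,0,0,0],[0,0,0,0,0],[0,0,0,0,0],[0,0,-40,0,0],[0,0,-80,0,0],[0,0,-80,0,0]]'
python3 -m crank '[[222,-15.5,0,-26,0],[222,-15.5,0,-26,0],[222,-15.5,0,-26,0],[222,-15.5,0,-26,0],[222,-15.5,0,-26,0],[222,-15.5,0,-26,0],[222,-15.5,0,-26,0],[222,-15.5,0,-26,0]]'
python3 - <<'E'
from h import *
c=env.read_camera('wrist');cv2.imwrite('pics/w4.png',np.vstack([c['img'][:200]]))
c=env.read_camera('top');cv2.imwrite('pics/t4.png',cv2.resize(c['img'][170:270,190:390],(800,400)))
E
```

```text
t: 4.17
eef_pos: [436.2, -185.9, 116.3]
tcp_rot: [3.135, 0.003, 1.447]
ft_force: [1.7, 0.1, -0.8]
opening: 0.081
grip_force: 30.0
t: 4.83
eef_pos: [446.3, 37.9, 111.0]
tcp_rot: [3.142, -0.0, 1.903]
ft_force: [-0.4, -0.5, -1.7]
opening: 0.085
grip_force: 30.0
```

View pics/w4.png

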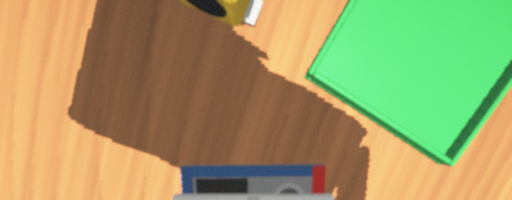

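The wrist view shows the nest's far wall from (182,166) to (326,165), and the held bracket's plate edge along row ~196, nearly parallel to it.

```bash
python3 - <<'E'
from h import *
c=env.read_camera('wrist')
h=cv2.cvtColor(c['img'],cv2.COLOR_BGR2HSV)
m=cv2.inRange(h,(100,110,40),(130,255,255))|cv2.inRange(h,(170,150,40),(180,255,255))|cv2.inRange(h,(0,200,40),(4,255,255))
m[:150]=0;m[200:]=0
ys,xs=np.nonzero(m); xs_=xs[(ys>168)&(ys<190)];print('x range',xs_.min(),xs_.max())
top=[(x,ys[xs==x].min()) for x in range(190,316,5) if (xs==x).any()]
print(top[::5])
f=np.polyfit(*np.array(top).T,1)
L=[xs_.min(),np.polyval(f,xs_.min())];R=[xs_.max()+1,np.polyval(f,xs_.max()+1)]
w=cast(c,[L,R],15);d=w[1]-w[0];n=np.linalg.norm(d);a=np.degrees(np.arctan2(d[1],d[0]));print(w,n,a)
u=d/n;ctr=w.mean(0)+33*np.array([u[1],-u[0]]);print('nest ctr',ctr,'anvil',ctr+35*u)
print('TCP ctr');go(ctr[0],ctr[1],41,a+90)
# bracket plate edge: lightest region under row 190
g=c['img'][185:215,150:360].min(2)
for x in (30,60,90,120,150,180): print(x+150,g[:,x].tolist()[:20])
E
```

```text
x range 182 317
[(190, np.int64(166)), (215, np.int64(166)), (240, np.int64(166)), (265, np.int64(165)), (290, np.int64(165)), (315, np.int64(165))]
[[373.20656691  45.33792537]
 [492.95243265  87.74180724]] 127.0321280557131 19.499849844861348
nest ctr [444.09504461  35.43266823] anvil [477.08752742  47.11582184]
TCP ctr
from [446.5  36.4 111. ] 108.82 rows: dx -0.1 dy -2.6 dz 70.0 yaw -0.7 q6->-15
180 [129, 136, 145, 145, 139, 128, 131, 134, 136, 143, 146, 151, 158, 163, 165, 168, 164, 165, 165, 165]
210 [41, 38, 36, 39, 41, 43, 44, 66, 97, 129, 143, 152, 160, 165, 166, 166, 166, 166, 166, 166]
240 [43, 44, 44, 38, 44, 41, 49, 67, 98, 126, 145, 158, 166, 167, 168, 167, 169, 165, 163, 165]
270 [114, 111, 116, 113, 111, 114, 114, 118, 129, 141, 147, 157, 165, 168, 167, 170, 168, 166, 166, 166]
300 [124, 128, 130, 128, 132, 133, 130, 127, 132, 141, 149, 158, 164, 168, 168, 169, 167, 169, 166, 166]
330 [64, 65, 65, 67, 65, 61, 68, 84, 110, 133, 148, 158, 164, 169, 170, 170, 170, 166, 165, 163]
```

```bash
python3 - <<'E'
from h import *
c=env.read_camera('wrist')
g=c['img'].min(2).astype(int)
p=env.state()['eef_pos'];print(p)
for z in(80,88):
    w=cast(c,[(210,193.5),(330,193.5)],z);a=np.radians(109)
    tx=np.array([np.cos(a),np.sin(a)]);ty=np.array([np.sin(a),-np.cos(a)])
    print(z,[((q-[446.3,37])@tx,(q-[446.3,37])@ty) for q in w])
for r in(196,198,201): print(r,g[r,164:186].tolist(),g[r,322:344].tolist())
E
```

```text
[446.50589107  36.24254605 111.05975052]
80 [(np.float64(21.165824524661172), np.float64(-30.47578836354944)), (np.float64(20.879004035089316), np.float64(54.262832383570846))]
88 [(np.float64(23.14106270191686), np.float64(-29.146255968758393)), (np.float64(22.866809572354597), np.float64(51.87944749258732))]
196 [116, 117, 120, 115, 121, 118, 122, 132, 138, 147, 152, 151, 151, 155, 150, 152, 152, 154, 152, 153, 153, 152] [158, 159, 157, 158, 158, 159, 157, 159, 160, 157, 154, 147, 133, 105, 77, 70, 68, 64, 66, 63, 61, 63]
198 [118, 117, 117, 117, 120, 119, 124, 134, 147, 159, 162, 164, 163, 165, 162, 164, 161, 165, 165, 162, 160, 163] [169, 166, 167, 168, 166, 168, 168, 168, 165, 168, 165, 157, 127, 92, 72, 68, 69, 66, 67, 63, 64, 62]
201 [117, 118, 119, 119, 120, 124, 125, 135, 146, 161, 166, 166, 168, 165, 165, 166, 163, 164, 165, 165, 166, 167] [168, 168, 169, 169, 167, 170, 169, 166, 167, 170, 164, 142, 106, 84, 70, 68, 66, 62, 61, 62, 61, 61]
```

```bash
python3 -m crank '[[-1.7,1.2,30,-0.5,0],[-1.7,1.2,50,-0.5,0],[-1.7,1.2,58,-0.5,0],[-1.7,1.2,62,-0.5,0],[-1.7,1.2,66,-0.5,0],[-1.7,1.2,68,-0.5,0]]'
python3 -m crank '[[0,0,1,0,0],[0,0,2,0,0],[0,0,2,0,0]]'
```

```text
t: 5.53
eef_pos: [448.4, 35.7, 43.3]
tcp_rot: [3.141, 0.0, 1.909]
ft_force: [0.7, -0.4, -1.8]
opening: 0.081
grip_force: 30.0
t: 5.78
eef_pos: [448.5, 36.0, 41.8]
tcp_rot: [3.14, 0.0, 1.909]
ft_force: [0.7, -0.8, 0.6]
opening: 0.081
grip_force: 30.0
```

```bash
python3 -m crank '[[0,0,1,0,0],[0,0,1,0,0]]'
python3 -m crank '[[0,0,0,0,30],[0,0,0,0,30],[0,0,-40,0,30],[0,0,-80,0,30],[0,0,-120,0,30],[0,0,-160,0,30],[0,0,-200,0,30],[0,0,-200,0,30]]'
python3 - <<'E'
from h import *
c=env.read_camera('wrist');cv2.imwrite('pics/w5.png',cv2.resize(c['img'][100:220,130:380],(750,360),interpolation=2));spots(c,10)
E
```

```text
t: 5.95
eef_pos: [448.5, 36.0, 41.7]
tcp_rot: [3.14, 0.001, 1.909]
ft_force: [-3.0, -0.5, 22.7]
opening: 0.082
grip_force: 30.0
t: 6.62
eef_pos: [450.2, 36.1, 246.9]
tcp_rot: [3.132, 0.004, 1.909]
ft_force: [-0.4, -0.6, 0.1]
opening: 0.314
grip_force: 0.0
blue 624 [230.9 167.6] [419.   35.6]
blue 107 [268.3 190.8] [481.8  21.1]
blue 50 [274.2 172.9] [480.6  49. ]
yellow 1714 [222.9  28.4] [352.1 204.3]
yellow 54 [226. 173.] [414.8  25.8]
```

View pics/w5.png

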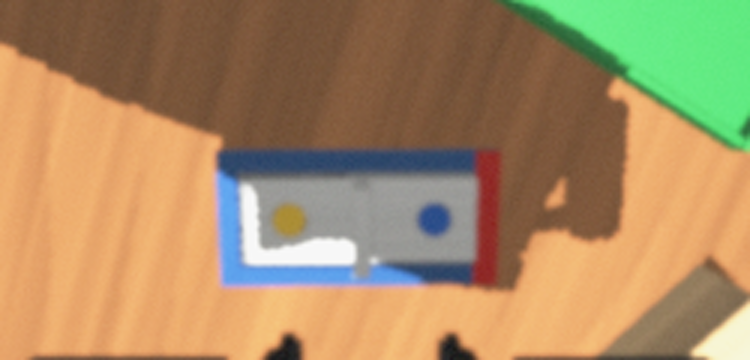

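The bracket is seated inside the blue walls, with the blue spot at crop (434,219), i.e. (480.6, 49.0), and yellow at (414.8, 25.8). Next is the punch.

```bash
python3 - <<'E'
from h import *
go(636,22.5,270,109.4)
E
```

```text
from [449.3  36.  243.8] 109.4 rows: dx -74.8 dy 171.6 dz -26.2 yaw -0.0 q6->-17
```

```bash
python3 -m crank '[[-75,171.5,-30,0,50],[-75,171.5,-30,0,50],[-75,171.5,-30,0,50],[-75,171.5,-30,0,50],[-75,171.5,-30,0,50],[-75,171.5,-30,0,50]]'
python3 - <<'E'
from h import *
c=env.read_camera('wrist');cv2.imwrite('pics/w6.png',cv2.resize(c['img'][110:290,160:360],(800,600),interpolation=2))
h=cv2.cvtColor(c['img'],cv2.COLOR_BGR2HSV);print(c['pose'][:3,3],env.state()['eef_pos'])
rep(c,['wood'],300)
E
```

```text
t: 7.17
eef_pos: [638.2, 21.7, 268.4]
tcp_rot: [-3.141, -0.0, 1.909]
ft_force: [0.7, 0.7, -0.3]
opening: 0.523
grip_force: 0.0
[615.73842624  84.71418575 419.93743168] [635.86892436  21.99749564 268.02641988]
wood 3750 [238.7 181.4] [621.2  11.3] box [611.8 -14.1] [[538.0, -65.0], [612.0, 77.0], [685.0, 41.0], [613.0, -109.0]]
wood 958 [375.6 112.5] [758.7 155.7] box [753.2 153.7] [[735.0, 89.0], [736.0, 220.0], [770.0, 219.0], [772.0, 87.0]]
wood 410 [110.4 172.8] [452.6 -35.2] box [445.9 -50.8] [[425.0, -110.0], [436.0, 8.0], [466.0, 9.0], [457.0, -110.0]]
```

View pics/w6.png

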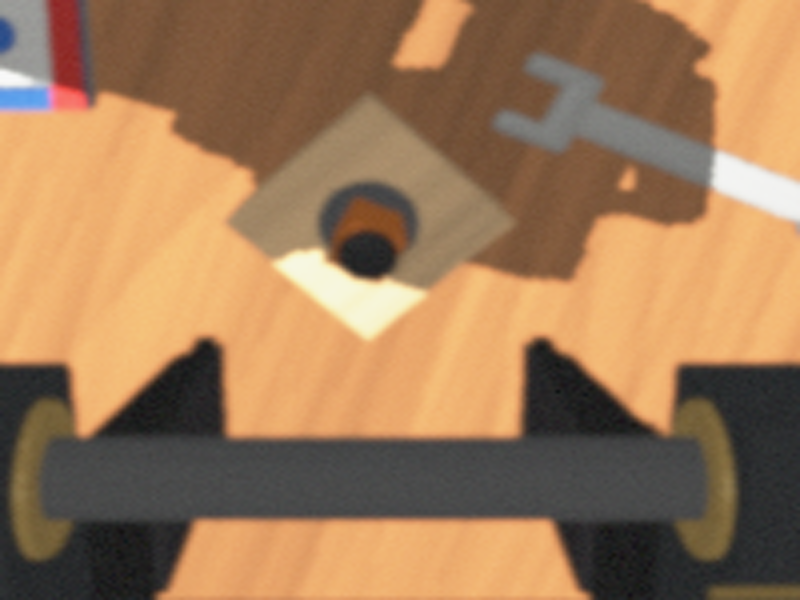

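The block top's corners are at crop (370,93), (513,222), (369,340) and (229,222). The collar is centred at about (368,222), and the handle is turned about 12° clockwise from the gripper.

```bash
python3 - <<'E'
from h import *
c=env.read_camera('wrist')
f=lambda l:[(160+a/4,110+b/3.3333) for a,b in l]
w=cast(c,f([(370,93),(513,222),(369,340),(229,222)]),64);print(w.round(1),w.mean(0),np.linalg.norm(np.diff(w,axis=0),axis=1))
print('collar',cast(c,f([(368,222)]),70),'cap',cast(c,f([(367,254)]),132))
h=cv2.cvtColor(c['img'],cv2.COLOR_BGR2HSV)[160:200,235:270]
m=cv2.inRange(h,(3,150,50),(14,255,200));print(m.sum()/255)
for r in m[4:34]: print(''.join('#' if v else '.' for v in r))
go(636.3,22.5,170,97.5)
E
```

```text
[[616.9  72.6]
 [679.5  40.2]
 [650.2 -23.3]
 [588.9   8.3]] [633.89283285  24.46051544] [70.52851651 69.92307652 68.94347426]
collar [[632.95776523  24.94099709]] cap [[632.8343923   25.36373259]]
147.0
...................................
...................................
...................................
...................................
...................................
...................................
...................................
................##.................
...............######..............
...............#######.............
..............##########...........
..............############.........
.............##############........
.............##############........
............###############........
............###############........
...........########.########.......
...........#####......######.......
...........###..........####.......
...........##...........####.......
...........#.............###.......
..........##..............##.......
...........#.......................
..........#........................
..........##.......................
...................................
...................................
...................................
...................................
...................................
from [634.5  22.2 268.2] 109.39 rows: dx -0.3 dy 1.8 dz 98.2 yaw 11.9 q6->-5
```

```bash
python3 -m crank '[[1.7,0.7,40,24,50],[1.7,0.7,80,24,50],[1.7,0.7,90,24,50],[1.7,0.7,95,24,50],[1.7,0.7,120,24,50],[1.7,0.7,150,24,50],[1.7,0.7,170,24,50],[1.7,0.7,176,24,50],[1.7,0.7,176,24,50]]'
python3 -m crank '[[0,0,0,0,0],[0,0,0,0,0],[0,0,0,0,0],[0,0,0,0,0],[0,0,0,0,0],[0,0,0,0,0],[0,0,0,0,0]]'
python3 -m crank '[[0,0,-35,0,0],[0,0,-70,0,0],[0,0,-105,0,0],[0,0,-120,0,0],[0,0,-120,0,0]]'
python3 - <<'E'
from h import *
c=env.read_camera('wrist');cv2.imwrite('pics/w7.png',c['img'])
E
```

```text
t: 8.02
eef_pos: [633.3, 24.2, 92.7]
tcp_rot: [-3.138, -0.0, 1.49]
ft_force: [-0.1, -0.2, 0.1]
opening: 0.526
grip_force: 0.0
t: 8.6
eef_pos: [635.2, 24.1, 94.8]
tcp_rot: [3.141, -0.0, 1.49]
ft_force: [-1.0, 0.6, 4.8]
opening: 0.187
grip_force: 30.0
t: 9.02
eef_pos: [636.0, 24.0, 217.9]
tcp_rot: [3.136, -0.0, 1.49]
ft_force: [0.1, 0.8, -2.0]
opening: 0.189
grip_force: 30.0
```

View pics/w7.png

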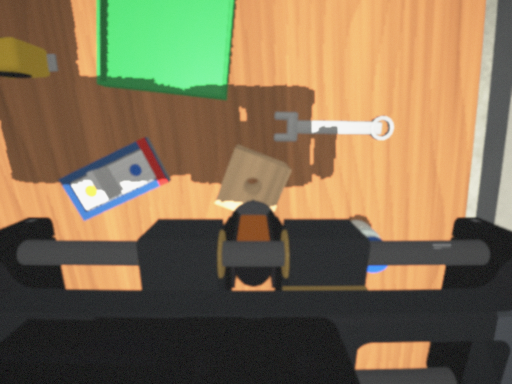

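The punch is held on its flats (opening 17.8 mm). The view shows the empty hole at (252,186), the collar's front edge near (252,203), and the bracket in the nest with blue at (136,170).

```bash
python3 - <<'E'
from h import *
c=env.read_camera('wrist');s=env.state();p=s['eef_pos'];print(p,s['tcp_rot'])
g=c['img'].max(2)
print([int(v) for v in g[192:216,253]]);
a=s['tcp_rot'][2];tx=np.array([np.cos(a),np.sin(a)]);ty=np.array([np.sin(a),-np.cos(a)])
for r in(200,202,204):
  for z in(p[2]-22,p[2]-28):
    q=cast(c,[(253,r)],z)[0]-[634.8,23.9];print(r,z.round(),(q@tx).round(1),(q@ty).round(1))
print('hole',cast(c,[(252.5,186)],64),'blue',cast(c,[(136,170)],16.5))
g=cv2.cvtColor(c['img'],cv2.COLOR_BGR2HSV)
for r in range(178,196): print(r,g[r,240:266,2].tolist())
spots(c,10)
E
```

```text
[634.56983936  24.06833986 213.56303413] [-3.14118367e+00 -7.90575148e-05  1.49027810e+00]
[152, 153, 153, 158, 162, 162, 155, 138, 104, 76, 70, 69, 70, 70, 71, 76, 73, 74, 73, 75, 74, 79, 99, 120]
200 192.0 18.9 -0.3
200 186.0 17.3 -0.3
202 192.0 17.5 -0.3
202 186.0 15.8 -0.3
204 192.0 16.1 -0.3
204 186.0 14.4 -0.3
hole [[634.43996604  24.86120586]] blue [[481.04055873  48.87688635]]
178 [172, 174, 173, 174, 175, 173, 174, 171, 165, 162, 153, 151, 146, 148, 146, 147, 151, 154, 156, 160, 164, 165, 166, 163, 166, 167]
179 [172, 175, 174, 173, 173, 173, 167, 163, 156, 148, 139, 138, 134, 129, 128, 133, 135, 138, 148, 154, 159, 164, 163, 168, 169, 170]
180 [173, 174, 173, 174, 173, 170, 166, 157, 142, 135, 126, 131, 125, 125, 121, 123, 124, 128, 133, 143, 152, 155, 163, 164, 168, 167]
181 [173, 174, 175, 173, 173, 167, 156, 146, 138, 131, 127, 124, 125, 122, 124, 118, 123, 123, 131, 140, 146, 154, 160, 166, 166, 170]
182 [174, 175, 175, 175, 169, 161, 151, 139, 130, 128, 124, 127, 127, 122, 125, 119, 124, 126, 133, 139, 143, 153, 158, 161, 167, 168]
183 [175, 176, 175, 173, 164, 159, 14
[... 1205 characters left out ...]
3, 169, 163, 158, 155, 155, 150, 151, 150, 152, 152, 155, 150, 151, 148, 152, 157, 163, 166, 169, 170, 166]
193 [173, 174, 173, 173, 172, 171, 168, 165, 163, 158, 155, 155, 153, 153, 150, 153, 152, 150, 153, 157, 164, 165, 168, 169, 166, 168]
194 [174, 173, 174, 172, 173, 174, 173, 168, 166, 166, 158, 158, 158, 153, 153, 153, 152, 155, 158, 161, 167, 169, 167, 166, 167, 165]
195 [173, 172, 174, 174, 174, 176, 172, 172, 169, 165, 165, 162, 160, 158, 157, 157, 160, 159, 160, 165, 169, 170, 170, 166, 167, 165]
blue 864 [103.3 184.5] [432.9  33.1]
blue 128 [376.5 268.1] [ 804.9 -122.9]
blue 65 [135.6 169.7] [480.6  49.3]
yellow 1372 [22.1 57.4] [363.5 199.7]
yellow 52 [ 91.1 190.8] [414.2  25.8]
```

```bash
python3 -m crank '[[11.8,-155.7,0,0,0],[11.8,-155.7,0,0,0],[11.8,-155.7,10,0,0],[11.8,-155.7,30,0,0],[11.8,-155.7,60,0,0],[11.8,-155.7,78,0,0],[11.8,-155.7,83,0,0],[11.8,-155.7,83,0,0],[11.8,-155.7,83,0,0]]'
python3 - <<'E'
from h import *
s=env.state();print(s['eef_pos'],s['ft_force'])
c=env.read_camera('scene');cv2.imwrite('pics/s8.png',cv2.resize(c['img'][110:230,200:340],(700,600),interpolation=2))
E
```

```text
t: 9.87
eef_pos: [480.8, 48.3, 130.8]
tcp_rot: [-3.14, -0.0, 1.49]
ft_force: [0.7, -0.2, -1.2]
opening: 0.187
grip_force: 30.0
[480.78969892  48.28080432 130.79232752] [ 0.71539013 -0.1824571  -1.1596748 ]
```

View pics/s8.png

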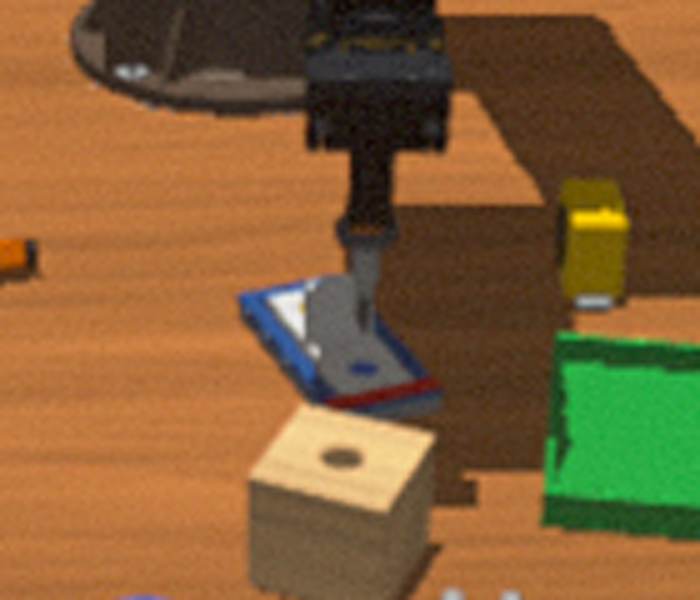

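The tip at crop (363,328) hangs directly above the blue spot at (363,369), and the punch is upright. I'll press gradually and watch the force.

```bash
python3 - <<'E'
from h import *
c=env.read_camera('scene');print(cast(c,[(272.6,175.6)],42),cast(c,[(272.6,183.8)],16.5))
E
python3 -m crank '[[0,0,10,0,0],[0,0,18,0,0],[0,0,22,0,0],[0,0,24,0,0],[0,0,26,0,0],[0,0,28,0,0]]' | grep -E 'eef|ft'
python3 -m crank '[[0,0,1,0,0],[0,0,2,0,0],[0,0,3,0,0],[0,0,3,0,0]]'| grep -E 'eef|ft'
python3 -m crank '[[0,0,1,0,0],[0,0,2,0,0],[0,0,2,0,0]]'| grep -E 'eef|ft'
```

```text
[[485.19825319  46.7092302 ]] [[486.5513881   47.39017728]]
eef_pos: [480.7, 48.3, 103.3]
ft_force: [-2.2, -0.3, 4.2]
eef_pos: [480.7, 48.3, 100.4]
ft_force: [-3.0, -0.7, 6.8]
eef_pos: [480.7, 48.3, 98.6]
ft_force: [-2.7, -0.4, 9.0]
```

```bash
python3 -m crank '[[0,0,1,0,0],[0,0,1,0,0]]'| grep -E 'eef|ft'
python3 -m crank '[[0,0,1,0,0],[0,0,1,0,0]]'| grep -E 'eef|ft'
python3 -m crank '[[0,0,1,0,0],[0,0,1,0,0]]'| grep -E 'eef|ft'
```

```text
eef_pos: [480.8, 48.4, 97.7]
ft_force: [-3.8, -0.5, 10.4]
eef_pos: [481.5, 48.4, 96.7]
ft_force: [-0.2, 1.8, 6.0]
eef_pos: [481.5, 48.4, 95.8]
ft_force: [-0.4, 1.0, 7.7]
```

Force dropped from 10.4 to 6.0 N, so the spot snapped. Returning the punch.

```bash
python3 -m crank '[[0,0,-35,0,0],[0,0,-75,0,0],[0,0,-119,0,0],[-11.8,155.7,-119,0,0],[-11.8,155.7,-119,0,0],[-11.8,155.7,-119,0,0],[-11.8,155.7,-119,0,0],[-11.8,155.7,-119,0,0],[-11.8,155.7,-119,0,0]]' | grep -E 'eef|ft'
python3 -m crank '[[0,0,35,0,0],[0,0,60,0,0],[0,0,75,0,0],[0,0,90,0,0],[0,0,105,0,0],[0,0,114,0,0],[0,0,118,0,0],[0,0,118,0,0]]' | grep -E 'eef|ft'
python3 -m crank '[[0,0,1,0,0],[0,0,2,0,0],[0,0,2,0,0]]' | grep -E 'eef|ft'
```

```text
eef_pos: [635.6, 23.7, 213.1]
ft_force: [-1.1, -0.0, -0.7]
eef_pos: [634.4, 24.2, 95.8]
ft_force: [-0.0, -0.1, -2.3]
eef_pos: [635.2, 24.1, 94.8]
ft_force: [-0.7, 1.0, -1.5]
```

```bash
python3 -m crank '[[0,0,0,0,50],[0,0,0,0,50],[0,0,0,0,50],[0,0,-40,0,50],[0,0,-80,0,50],[0,0,-120,0,50],[0,0,-150,0,50],[0,0,-150,0,50],[0,0,-150,0,50]]' | grep -E 'eef|open'
python3 - <<'E'
from h import *
c=env.read_camera('wrist');spots(c,10)
print(env.state()['eef_pos'])
go(447.7,36.2,130,109.4)
E
```

```text
eef_pos: [635.3, 24.0, 246.0]
opening: 0.528
blue 690 [113.7 180.6] [432.   32.5]
blue 40 [144.7 166.4] [481.2  49.4]
yellow 1744 [29.9 62.1] [349.3 202.2]
yellow 38 [102.5 186.1] [413.7  25.8]
[634.72956818  24.06932904 244.1698139 ]
from [634.7  24.1 244.2] 85.39 rows: dx -2.9 dy -187.4 dz 114.2 yaw -24.0 q6->-15
```

```bash
python3 -m crank '[[-1.8,-187.5,0,-24,40],[-1.8,-187.5,0,-24,40],[-1.8,-187.5,0,-24,40],[-1.8,-187.5,50,-24,40],[-1.8,-187.5,80,-24,40],[-1.8,-187.5,110,-24,40],[-1.8,-187.5,110,-24,40],[-1.8,-187.5,110,-24,40]]' | grep -E 'eef|rot'
python3 -m crank '[[0,0,40,0,40],[0,0,70,0,40],[0,0,85,0,40],[0,0,93,0,40],[0,0,93,0,0],[0,0,93,0,0],[0,0,93,0,0],[0,0,93,0,0],[0,0,93,0,0],[0,0,93,0,0]]' | grep -E 'eef|rot|grip|ft'
python3 - <<'E'
from h import *
go(510,-110,110,109.4)
E
```

```text
eef_pos: [446.7, 37.4, 132.1]
tcp_rot: [-3.136, -0.002, 1.909]
eef_pos: [448.3, 37.3, 41.9]
tcp_rot: [3.14, 0.0, 1.909]
ft_force: [-2.1, 0.5, 8.3]
grip_force: 30.0
from [448.3  37.3  41.9] 109.39 rows: dx -159.5 dy 9.3 dz -68.1 yaw -0.0 q6->-32
```

```bash
python3 -m crank '[[0,0,-35,0,0],[0,0,-70,0,0],[-40,2.3,-70,7,0],[-80,4.6,-70,14,0],[-120,7,-70,21,0],[-159.5,9.3,-70,28,0],[-159.5,9.3,-70,35,0],[-159.5,9.3,-70,42,0],[-159.5,9.3,-70,49,0],[-159.5,9.3,-70,50,0]]' | grep -E 'eef|rot'
python3 -m crank '[[0,0,5,40,0],[0,0,10,40,0],[0,0,20,40,0],[0,0,40,40,0],[0,0,60,40,0],[0,0,70,40,0],[0,0,76,40,0],[0,0,79,40,0],[0,0,80,40,0],[0,0,80,40,0]]' | grep -E 'eef|rot|ft'
```

```text
eef_pos: [509.4, -110.3, 111.2]
tcp_rot: [-3.141, -0.0, 1.03]
eef_pos: [509.7, -109.9, 31.9]
tcp_rot: [3.141, -0.001, 0.343]
ft_force: [-0.4, -0.9, -1.8]
```

```bash
python3 -m crank '[[0,0,1,0,0],[0,0,1,0,40],[0,0,1,0,40],[0,0,1,0,40],[0,0,-30,0,40],[0,0,-60,0,40],[0,0,-60,-7,40],[0,0,-60,-14,40],[0,0,-60,-20,40],[0,0,-60,-20,40]]' | grep -E 'eef|rot'
python3 -m crank '[[0,0,0,-70,40],[0,0,0,-70,40],[0,0,0,-70,40],[0,0,0,-70,40],[0,0,0,-70,40],[0,0,0,-70,40],[0,0,0,-70,40],[0,0,0,-70,40],[0,0,0,-70,40],[0,0,0,-70,40]]' | grep -E 'rot'
python3 -m crank '[[0,0,0,-70,40],[0,0,0,-70,40],[0,0,0,-70,40],[0,0,0,-70,40],[0,0,0,-70,40],[0,0,0,-70,40],[0,0,0,-70,40],[0,0,0,-70,40],[0,0,0,-70,40],[0,0,0,-70,40]]' | grep -E 'rot'
python3 -m crank '[[0,0,0,-20,40],[0,0,0,-20,40],[0,0,0,-20,40],[0,0,0,-20,40]]' | grep -E 'eef|rot'
python3 - <<'E'
from h import *
c=env.read_camera('wrist');spots(c,0)
c=env.read_camera('top');spots(c,0)
E
```

```text
eef_pos: [509.7, -110.1, 91.5]
tcp_rot: [3.141, -0.0, 0.694]
tcp_rot: [3.142, -0.0, 1.913]
tcp_rot: [3.141, -0.0, 3.134]
eef_pos: [509.7, -110.1, 91.1]
tcp_rot: [3.142, 0.0, -2.801]
blue 3022 [433.9 161.9] [420.6  32.2]
blue 183 [ 17.1 130.9] [ 518.2 -326.6]
blue 139 [215.2 199.6] [ 519.3 -141.8]
yellow 166 [291.2 199.9] [496.3 -76. ]
blue 138 [281.6 117.7] [794.1 -77.7]
blue 55 [247.3 247.6] [392.7  22.2]
blue 28 [230.9 222.6] [467.5  73.2]
```

```bash
python3 -m crank '[[1.4,0,30,0,40],[1.4,0,55,0,40],[1.4,0,60,0,40],[1.4,0,60,0,0],[1.4,0,60,0,0],[1.4,0,60,0,0],[1.4,0,60,0,0],[1.4,0,60,0,0],[1.4,0,60,0,0],[1.4,0,60,0,0]]' | grep -E 'eef|grip|ft'
python3 -m crank '[[0,0,-40,0,0],[0,0,-80,7,0],[0,0,-80,14,0],[0,0,-80,21,0],[0,0,-80,28,0],[0,0,-80,35,0],[0,0,-80,42,0],[0,0,-80,49,0],[0,0,-80,50,0]]' | grep -E 'eef|grip'
python3 - <<'E'
from h import *
go(447.8,37.2,111,109.4)
E
```

```text
eef_pos: [508.6, -110.6, 31.9]
ft_force: [-0.8, 0.6, 7.2]
grip_force: 30.0
eef_pos: [508.2, -110.4, 111.3]
grip_force: 30.0
from [ 508.2 -110.4  111.3] 149.05 rows: dx 127.7 dy 95.6 dz 0.3 yaw 39.7 q6->-15
```

```bash
python3 -m crank '[[32,24,0,7,0],[64,48,0,14,0],[96,72,0,21,0],[127.7,95.6,0,28,0],[127.7,95.6,0,35,0],[127.7,95.6,0,39.7,0],[127.7,95.6,0,39.7,0],[127.7,95.6,0,39.7,0]]' | grep -E 'eef|rot'
cat > ed.py <<'E'
from h import *
c=env.read_camera('wrist');s=env.state();p=s['eef_pos'];a=s['tcp_rot'][2]
tx=np.array([np.cos(a),np.sin(a)]);ty=np.array([np.sin(a),-np.cos(a)])
g=c['img'].min(2).astype(int)
print(p,np.degrees(a))
for x in(200,225,280,300,320): # plate edge row: steepest rise
    col=cv2.GaussianBlur(g[175:215,x-2:x+3].mean(1).reshape(-1,1).astype(np.float32),(1,3),0).ravel();d=np.diff(col)
    print(x,[int(v) for v in g[186:204,x]])
r=200;row=g[r].astype(float);print('L',g[r,164:186].tolist(),'R',g[r,322:344].tolist())
w=cast(c,[(182,166),(326,165)],15)
E
python3 ed.py
```

```text
eef_pos: [447.2, 36.9, 111.3]
tcp_rot: [3.141, 0.0, 1.92]
[447.22604183  36.60271215 111.17665153] 109.97277530963375
200 [42, 45, 42, 44, 42, 40, 45, 66, 99, 127, 143, 151, 158, 166, 167, 169, 170, 164]
225 [46, 41, 45, 41, 42, 38, 44, 67, 102, 126, 145, 156, 162, 170, 168, 169, 167, 164]
280 [130, 129, 124, 119, 107, 95, 89, 92, 121, 137, 146, 155, 165, 166, 169, 165, 166, 166]
300 [121, 125, 129, 129, 131, 133, 134, 134, 136, 143, 148, 154, 162, 164, 166, 166, 167, 162]
320 [41, 40, 41, 40, 40, 42, 47, 70, 110, 136, 146, 155, 163, 165, 166, 164, 164, 164]
L [118, 120, 120, 122, 124, 126, 129, 132, 147, 158, 166, 165, 165, 164, 167, 165, 165, 167, 168, 165, 166, 168] R [165, 164, 165, 169, 166, 164, 165, 164, 165, 167, 161, 146, 110, 76, 71, 67, 67, 63, 61, 62, 61, 63]
```

The held bracket's edges sit where they did the first time (row ~193.5, columns 172 to 334), so the same insertion applies.

```bash
python3 -m crank '[[-1.3,0.4,30,0.5,0],[-1.3,0.4,50,0.5,0],[-1.3,0.4,58,0.5,0],[-1.3,0.4,62,0.5,0],[-1.3,0.4,66,0.5,0],[-1.3,0.4,68,0.5,0],[-1.3,0.4,70,0.5,0],[-1.3,0.4,70,0.5,0]]' | grep -E 'eef|rot|ft'
python3 -m crank '[[0,0,0.6,0,30],[0,0,0,0,30],[0,0,0,0,30],[0,0,-40,0,50],[0,0,-80,0,50],[0,0,-120,0,50],[0,0,-160,0,50],[0,0,-200,0,50],[0,0,-210,0,50],[0,0,-210,0,50]]' | grep -E 'eef|ft'
python3 - <<'E'
from h import *
c=env.read_camera('wrist');spots(c,10)
go(634.8,23.9,250,85.4)
E
```

```text
eef_pos: [448.3, 35.7, 41.9]
tcp_rot: [3.14, 0.0, 1.906]
ft_force: [0.1, -0.2, -1.7]
eef_pos: [448.8, 35.7, 254.3]
ft_force: [1.1, 0.9, -0.9]
blue 555 [234.1 165.9] [420.1  38.1]
blue 87 [268.6 190.2] [480.4  20.3]
blue 45 [227.9 172.7] [414.6  25.5]
yellow 1634 [224.9  31.4] [352.3 204. ]
yellow 51 [275.3 173. ] [480.8  48.1]
from [448.   35.8 252.2] 109.2 rows: dx -72.6 dy 172.5 dz 2.2 yaw 23.8 q6->7
```

```bash
python3 -m crank '[[-72.6,172.5,2,23.8,50],[-72.6,172.5,2,23.8,50],[-72.6,172.5,2,23.8,50],[-72.6,172.5,2,23.8,50],[-72.6,172.5,2,23.8,50],[-72.6,172.5,2,23.8,50],[-72.6,172.5,2,23.8,50],[-72.6,172.5,2,23.8,50]]' | grep -E 'eef|rot'
python3 - <<'E'
from h import *
c=env.read_camera('wrist');print(env.state()['eef_pos'])
go(634.8,23.9,94,85.4)
E
```

```text
eef_pos: [633.6, 23.9, 247.4]
tcp_rot: [-3.139, -0.0, 1.491]
[633.52181321  23.9628401  248.15667582]
from [633.5  24.  248.2] 85.4 rows: dx 0.0 dy 1.3 dz 154.2 yaw 0.0 q6->7
```

```bash
python3 -m crank '[[0,1.2,40,0,50],[0,1.2,80,0,50],[0,1.2,120,0,50],[0,1.2,145,0,50],[0,1.2,154,0,50],[0,1.2,154,0,50]]' | grep -E 'eef|rot'
python3 -m crank '[[0,0,0,0,0],[0,0,0,0,0],[0,0,0,0,0],[0,0,0,0,0],[0,0,0,0,0],[0,0,0,0,0],[0,0,0,0,0]]' | grep -E 'eef|ft|open|grip'
python3 -m crank '[[0,0,-35,0,0],[0,0,-70,0,0],[0,0,-105,0,0],[0,0,-120,0,0],[10.8,-155.5,-120,0,0],[10.8,-155.5,-120,0,0],[10.8,-155.5,-120,0,0],[10.8,-155.5,-120,0,0],[10.8,-155.5,-120,0,0],[10.8,-155.5,-120,0,0]]' | grep -E 'eef|ft|open|grip'
```

```text
eef_pos: [634.6, 23.9, 93.6]
tcp_rot: [-3.138, -0.0, 1.49]
eef_pos: [636.0, 23.8, 95.9]
ft_force: [-2.2, -0.1, 7.1]
opening: 0.191
grip_force: 30.0
eef_pos: [480.9, 47.3, 215.8]
ft_force: [-0.1, 0.3, -1.3]
opening: 0.186
grip_force: 30.0
```

```bash
python3 -m crank '[[0,0,35,0,0],[0,0,70,0,0],[0,0,90,0,0],[0,0,100,0,0],[0,0,106,0,0],[0,0,110,0,0],[0,0,112,0,0],[0,0,114,0,0],[0,0,114,0,0]]' | grep -E 'eef|ft'
python3 -m crank '[[0,0,1,0,0],[0,0,2,0,0],[0,0,2,0,0]]'| grep -E 'eef|ft'
python3 -m crank '[[0,0,1,0,0],[0,0,1,0,0]]'| grep -E 'eef|ft'
python3 -m crank '[[0,0,1,0,0],[0,0,1,0,0]]'| grep -E 'eef|ft'
python3 -m crank '[[0,0,1,0,0],[0,0,1,0,0]]'| grep -E 'eef|ft'
```

```text
eef_pos: [482.1, 46.9, 101.8]
ft_force: [-3.4, -1.3, 7.1]
eef_pos: [482.1, 46.9, 100.2]
ft_force: [-2.9, -1.2, 7.9]
eef_pos: [482.2, 46.9, 99.3]
ft_force: [-3.9, -0.5, 9.1]
eef_pos: [483.0, 47.1, 98.4]
ft_force: [0.1, 2.8, 6.2]
eef_pos: [483.2, 47.2, 97.5]
ft_force: [-1.0, 2.9, 6.0]
```

```bash
python3 -m crank '[[0,0,-35,0,0],[0,0,-75,0,0],[0,0,-119,0,0],[-10.8,155.5,-119,0,0],[-10.8,155.5,-119,0,0],[-10.8,155.5,-119,0,0],[-10.8,155.5,-119,0,0],[-10.8,155.5,-119,0,0],[-10.8,155.5,-119,0,0]]' | grep -E 'eef|ft'
python3 -m crank '[[0,0,35,0,0],[0,0,60,0,0],[0,0,75,0,0],[0,0,90,0,0],[0,0,105,0,0],[0,0,114,0,0],[0,0,118,0,0],[0,0,120,0,0],[0,0,120,0,0]]' | grep -E 'eef|ft'
python3 -m crank '[[0,0,0,0,50],[0,0,0,0,50],[0,0,0,0,50],[0,0,-40,0,50],[0,0,-80,0,50],[0,0,-120,0,50],[0,0,-150,0,50],[0,0,-150,0,50]]' | grep -E 'eef|open'
python3 - <<'E'
from h import *
c=env.read_camera('wrist');spots(c,10)
go(447.7,37.3,130,109.4)
E
```

```text
eef_pos: [636.9, 23.4, 215.0]
ft_force: [-0.2, -0.0, -1.6]
eef_pos: [635.7, 23.9, 96.2]
ft_force: [-0.5, -0.6, -1.7]
eef_pos: [637.8, 23.7, 252.3]
opening: 0.524
blue 676 [112.2 179.7] [431.5  32.9]
blue 35 [102.  185.7] [414.4  25.2]
yellow 1695 [29.6 63. ] [349.4 201.9]
yellow 43 [143.5 166.7] [481.3  48.1]
from [636.9  23.7 248.9] 85.39 rows: dx -1.7 dy -189.7 dz 118.9 yaw -24.0 q6->-15
```

```bash
python3 -m crank '[[-1.7,-189.5,0,-24,40],[-1.7,-189.5,0,-24,40],[-1.7,-189.5,0,-24,40],[-1.7,-189.5,50,-24,40],[-1.7,-189.5,80,-24,40],[-1.7,-189.5,115,-24,40],[-1.7,-189.5,115,-24,40],[-1.7,-189.5,115,-24,40]]' | grep -E 'eef|rot'
python3 - <<'E'
from h import *
go(447.8,37.2,42,109.4)
E
```

```text
eef_pos: [444.3, 37.4, 127.1]
tcp_rot: [-3.135, -0.003, 1.909]
from [444.3  37.4 127.1] 109.38 rows: dx -1.4 dy 3.2 dz 85.1 yaw -0.0 q6->-15
```

```bash
python3 -m crank '[[0,2,30,0,40],[0,2,60,0,40],[0,2,75,0,40],[0,2,80,0,40],[0,2,80,0,40]]' | grep -E 'eef|rot|ft'
```

```text
eef_pos: [448.9, 37.9, 49.7]
tcp_rot: [-3.14, -0.001, 1.909]
ft_force: [-0.3, -0.2, -0.2]
```

```bash
python3 -m crank '[[0,-1,7,0,40],[0,-1,7.5,0,0],[0,-1,7.5,0,0],[0,-1,7.5,0,0],[0,-1,7.5,0,0],[0,-1,7.5,0,0],[0,-1,7.5,0,0],[0,-1,-30,0,0],[0,-1,-70,0,0],[0,-1,-90,0,0]]' | grep -E 'eef|rot|grip'
python3 - <<'E'
from h import *
go(564,303,130,78.9)
E
```

```text
eef_pos: [448.2, 37.7, 143.0]
tcp_rot: [3.14, 0.001, 1.909]
grip_force: 30.0
from [448.2  37.7 143. ] 109.39 rows: dx 211.9 dy 197.3 dz 13.0 yaw 30.5 q6->39
```

```bash
python3 -m crank '[[212,197,10,30.5,0],[212,197,10,30.5,0],[212,197,10,30.5,0],[212,197,10,30.5,0],[212,197,10,30.5,0],[212,197,10,30.5,0],[212,197,10,30.5,0],[212,197,10,30.5,0],[212,197,10,30.5,0],[212,197,10,30.5,0]]' | grep -E 'eef|rot'
python3 -m crank '[[0,0,35,0,0],[0,0,60,0,0],[0,0,75,0,0],[0,0,83,0,0],[0,0,88,0,0],[0,0,90,0,0],[0,0,90,0,0]]' | grep -E 'eef|rot|ft'
```

```text
eef_pos: [562.6, 303.1, 129.4]
tcp_rot: [-3.14, 0.001, 1.378]
eef_pos: [563.5, 302.6, 40.7]
tcp_rot: [3.141, -0.0, 1.376]
ft_force: [-0.3, -0.1, -2.5]
```

```bash
python3 -m crank '[[0,0,2,0,0],[0,0,3,0,0],[0,0,3.6,0,0],[0,0,3.6,0,0]]' | grep -E 'eef|ft'
python3 -m crank '[[0,0,0,0,30],[0,0,0,0,30],[0,0,0,0,30],[0,0,-40,0,30],[0,0,-80,0,40],[0,0,-120,0,40],[0,0,-160,0,40],[0,0,-200,0,40],[0,0,-230,0,40],[0,0,-230,0,40]]' | grep -E 'eef|ft'
python3 - <<'E'
from h import *
c=env.read_camera('top');cv2.imwrite('pics/t9.png',cv2.resize(c['img'][140:290,110:410],(800,400),interpolation=2));spots(c)
c=env.read_camera('scene');spots(c)
E
```

```text
eef_pos: [563.6, 303.1, 38.0]
ft_force: [-1.9, -1.7, 7.6]
eef_pos: [564.8, 303.8, 273.6]
ft_force: [-0.3, 0.1, 0.4]
blue 173 [244.1 235. ] [430.6  32.5]
blue 139 [281.6 117.7] [794.1 -77.7]
yellow 60 [188.9 253.6] [371.9 198.8]
blue 322 [49.8 33.6] [-1275.3 -1136.5]
blue 232 [228.  237.5] [703.6 -76.4]
blue 104 [262.8 175.5] [424.7  24.9]
blue 80 [78.8 50.5] [-894.7 -858.1]
yellow 1192 [149.5  71.5] [-525.2 -432.4]
yellow 218 [318.4 157.4] [322.8 204.1]
yellow 180 [204.3  71.1] [-521.3 -180. ]
```

View pics/t9.png

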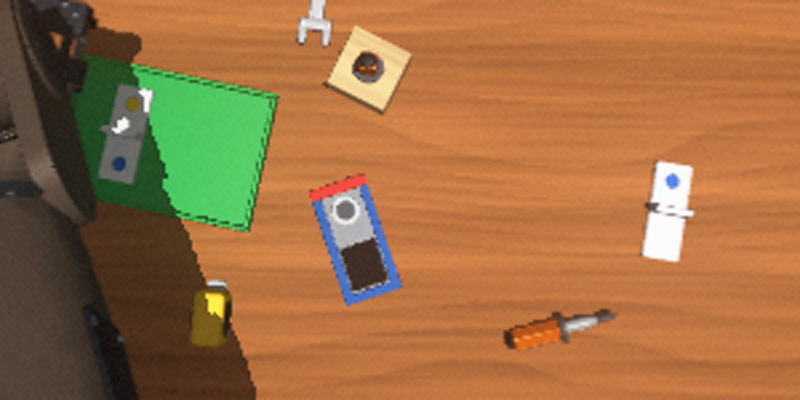

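Bracket A lies flat in the tray at crop (125,135). The punch is home at (367,67), the nest is empty, and bracket B has been knocked slightly, with its blue spot now at (672,181).

```bash
python3 - <<'E'
from h import *
c=env.read_camera('top')
h=cv2.cvtColor(c['img'],cv2.COLOR_BGR2HSV)[200:216,354:370];m=cv2.inRange(h,(100,80,60),(130,255,255));M=cv2.moments(m,True)
p=[354+M['m10']/M['m00'],200+M['m01']/M['m00']];print(p,cast(c,[p],6.5))
for a,p,r,k in blobs(c['img'],'white',200):
    if p[0]>300: print(a,p,cast(c,[p],8),cv2.minAreaRect(cast(c,k.reshape(-1,2),8).astype(np.float32)))
# plate long edges: fit lines from contour away from rib
go(480,-325,260,80)
E
```

```text
[361.52941176470586, 207.64705882352942] [[ 518.6064742  -325.40875686]]
578 [320.3  53.3] [[1002.74508107 -197.79426311]] ((1005.2760009765625, -196.8516387939453), (121.11644744873047, 114.10758972167969), 35.23602294921875)
433 [360.  218.9] [[ 484.12633484 -320.27613236]] ((483.7648620605469, -323.2738952636719), (49.58000564575195, 109.96341705322266), 80.94593048095703)
from [562.9 302.9 266. ] 78.89 rows: dx -632.1 dy 39.6 dz 6.0 yaw -1.1 q6->-24
```

```bash
python3 -m crank '[[-313.3,21.2,0,0,40],[-313.3,21.2,0,0,40],[-313.3,21.2,0,0,40],[-313.3,21.2,0,0,40],[-313.3,21.2,0,0,40],[-313.3,21.2,0,0,40],[-313.3,21.2,0,0,40],[-313.3,21.2,0,0,40],[-313.3,21.2,0,0,40]]' | grep eef
python3 -m crank '[[-313.3,21.2,0,-2.1,40],[-313.3,21.2,0,-2.1,40],[-313.3,21.2,0,-2.1,40],[-313.3,21.2,0,-2.1,40],[-313.3,21.2,0,-2.1,40],[-313.3,21.2,0,-2.1,40],[-313.3,21.2,0,-2.1,40],[-313.3,21.2,0,-2.1,40],[-313.3,21.2,0,-2.1,40]]' | grep eef
python3 - <<'E'
from h import *
c=env.read_camera('wrist');spots(c);
for a,p,r,k in blobs(c['img'],'white',150):
    q=cast(c,k.reshape(-1,2),8).astype(np.float32);rc=cv2.minAreaRect(q)
    if 40<max(rc[1])<130: print(a,p,rc)
go(484,-320,31.5,81)
E
```

```text
eef_pos: [522.7, -12.2, 264.9]
eef_pos: [483.2, -323.5, 264.3]
blue 42 [276.3 169.6] [ 518.2 -325.4]
710 [240.3 176.1] ((474.0549621582031, -329.8973083496094), (32.706871032714844, 98.50807189941406), 71.97272491455078)
from [ 483.5 -321.4  264.4] 80.83 rows: dx 1.4 dy 0.3 dz 232.9 yaw -0.2 q6->-24
```

```bash
python3 -m crank '[[1,0.3,40,0,40],[1,0.3,80,0,40],[1,0.3,120,0,40],[1,0.3,160,0,40],[1,0.3,195,0,40],[1,0.3,215,0,40],[1,0.3,228,0,40],[1,0.3,232,0,40],[1,0.3,232,0,40]]' | grep -E 'eef|ft'
python3 -m crank '[[0,0,0,0,0],[0,0,0,0,0],[0,0,0,0,0],[0,0,0,0,0],[0,0,0,0,0],[0,0,0,0,0],[0,0,0,0,0],[0,0,-40,0,0],[0,0,-80,0,0],[0,0,-80,0,0]]' | grep -E 'eef|grip|ft|open'
python3 - <<'E'
from h import *
go(447.6,36.8,111,109.4)
E
```

```text
eef_pos: [484.3, -317.5, 33.1]
ft_force: [0.4, 0.4, -0.1]
eef_pos: [486.5, -320.6, 120.5]
ft_force: [1.4, -0.1, -0.5]
opening: 0.085
grip_force: 30.0
from [ 486.5 -320.6  120.5] 80.99 rows: dx 346.9 dy -94.4 dz 9.5 yaw -28.4 q6->-15
```

```bash
python3 -m crank '[[347,-93,0,-28.4,0],[347,-93,0,-28.4,0],[347,-93,0,-28.4,0],[347,-93,0,-28.4,0],[347,-93,0,-28.4,0],[347,-93,0,-28.4,0],[347,-93,0,-28.4,0],[347,-93,0,-28.4,0],[347,-93,0,-28.4,0],[347,-93,0,-28.4,0]]' | grep eef
python3 -m crank '[[0,0,0,0,0],[0,0,0,0,0]]' | grep -E 'eef|rot'
python3 ed.py
```

```text
eef_pos: [445.9, 41.9, 114.4]
eef_pos: [447.2, 37.9, 114.4]
tcp_rot: [3.141, 0.0, 1.91]
[447.28718533  37.43911907 114.40219701] 109.34755144543503
200 [42, 41, 44, 40, 42, 46, 44, 44, 64, 96, 126, 144, 155, 159, 163, 167, 166, 166]
225 [44, 43, 42, 42, 44, 43, 42, 46, 65, 97, 126, 145, 154, 159, 163, 163, 165, 168]
280 [131, 127, 122, 113, 102, 91, 81, 78, 89, 111, 133, 146, 153, 163, 164, 166, 168, 171]
300 [118, 121, 125, 131, 133, 135, 135, 131, 134, 138, 143, 151, 154, 162, 164, 169, 170, 170]
320 [47, 45, 43, 39, 49, 40, 41, 45, 62, 101, 129, 146, 155, 163, 165, 167, 170, 168]
L [117, 117, 121, 119, 118, 122, 126, 131, 135, 139, 153, 161, 162, 164, 164, 162, 165, 164, 164, 166, 163, 163] R [166, 166, 164, 166, 163, 166, 165, 167, 165, 156, 130, 97, 75, 66, 65, 67, 65, 63, 62, 61, 65, 60]
```

```bash
python3 -m crank '[[-1.3,0.4,30,0,0],[-1.3,0.4,50,0,0],[-1.3,0.4,58,0,0],[-1.3,0.4,62,0,0],[-1.3,0.4,65,0,0],[-1.3,0.4,67,0,0],[-1.3,0.4,69,0,0],[-1.3,0.4,69,0,0]]' | grep -E 'eef|rot|ft'
python3 -m crank '[[0,0,1,0,0],[0,0,1,0,0]]' | grep -E 'eef|ft'
```

```text
eef_pos: [448.1, 37.0, 45.9]
tcp_rot: [3.141, 0.0, 1.909]
ft_force: [0.4, -1.0, -0.8]
eef_pos: [448.1, 37.1, 45.0]
ft_force: [0.5, 0.0, 0.6]
```

```bash
python3 -m crank '[[0,0,0.8,0,0],[0,0,0.8,0,0]]' | grep -E 'eef|ft'
python3 -m crank '[[0,0,0.5,0,30],[0,0,0,0,30],[0,0,0,0,30],[0,0,-40,0,50],[0,0,-80,0,50],[0,0,-120,0,50],[0,0,-160,0,50],[0,0,-200,0,50],[0,0,-207,0,50],[0,0,-207,0,50]]' | grep -E 'eef'
python3 - <<'E'
from h import *
c=env.read_camera('wrist');cv2.imwrite('pics/w10.png',cv2.resize(c['img'][130:220,190:350],(640,360),interpolation=2));spots(c,10)
go(634.8,23.9,250,85.4)
E
```

```text
eef_pos: [448.2, 37.1, 44.9]
ft_force: [-1.7, -1.4, 18.6]
eef_pos: [448.6, 37.1, 253.1]
blue 554 [233.2 167.1] [419.   37.5]
blue 88 [269.1 191.2] [481.1  20.9]
blue 46 [377.7   2.7] [527.8 304.8]
blue 45 [275.5 174.2] [481.1  48.2]
yellow 1640 [225.3  32.2] [352.4 204.1]
yellow 58 [419.1  31.7] [594.9 292.9]
from [447.9  37.1 251.1] 109.39 rows: dx -74.5 dy 171.9 dz 1.1 yaw 24.0 q6->7
```

View pics/w10.png

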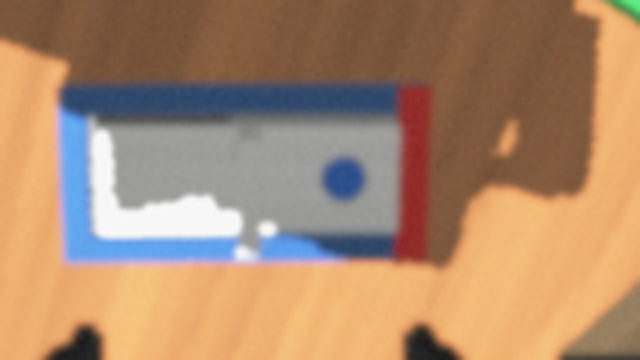

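B is seated in the nest, with its blue spot over the anvil end at crop (343,178), i.e. (481.1, 48.2).

```bash
python3 -m crank '[[-74.5,172,2,24,50],[-74.5,172,2,24,50],[-74.5,172,2,24,50],[-74.5,172,2,24,50],[-74.5,172,2,24,50],[-74.5,172,2,24,50],[-74.5,172,2,24,50],[-74.5,172,2,24,50],[-74.5,172,2,24,50]]' | grep -E 'eef|rot'
python3 - <<'E'
from h import *
go(634.8,23.9,94,85.4)
E
```

```text
eef_pos: [633.7, 24.1, 247.9]
tcp_rot: [-3.14, -0.0, 1.49]
from [633.7  24.1 247.9] 85.4 rows: dx -0.1 dy 1.1 dz 153.9 yaw -0.0 q6->7
```

```bash
python3 -m crank '[[0,1.1,40,0,50],[0,1.1,80,0,50],[0,1.1,120,0,50],[0,1.1,145,0,50],[0,1.1,154,0,50],[0,1.1,154,0,50]]' | grep -E 'eef|rot'
python3 -m crank '[[0,0,0,0,0],[0,0,0,0,0],[0,0,0,0,0],[0,0,0,0,0],[0,0,0,0,0],[0,0,0,0,0],[0,0,0,0,0]]' | grep -E 'eef|ft|open|grip'
python3 -m crank '[[0,0,-35,0,0],[0,0,-70,0,0],[0,0,-105,0,0],[0,0,-120,0,0],[11,-155.2,-120,0,0],[11,-155.2,-120,0,0],[11,-155.2,-120,0,0],[11,-155.2,-120,0,0],[11,-155.2,-120,0,0],[11,-155.2,-120,0,0]]' | grep -E 'eef|ft|open|grip'
python3 -m crank '[[0,0,35,0,0],[0,0,70,0,0],[0,0,90,0,0],[0,0,100,0,0],[0,0,106,0,0],[0,0,110,0,0],[0,0,112,0,0],[0,0,114,0,0],[0,0,114,0,0]]' | grep -E 'eef|ft'
python3 -m crank '[[0,0,1,0,0],[0,0,2,0,0],[0,0,2,0,0]]'| grep -E 'eef|ft'
python3 -m crank '[[0,0,1,0,0],[0,0,1,0,0]]'| grep -E 'eef|ft'
python3 -m crank '[[0,0,1,0,0],[0,0,1,0,0]]'| grep -E 'eef|ft'
```

```text
eef_pos: [634.7, 24.0, 93.3]
tcp_rot: [-3.138, -0.0, 1.49]
eef_pos: [636.1, 23.8, 95.5]
ft_force: [-2.2, 0.5, 6.9]
opening: 0.186
grip_force: 30.0
eef_pos: [481.3, 47.5, 215.4]
ft_force: [0.9, 0.4, -0.7]
opening: 0.182
grip_force: 30.0
eef_pos: [482.5, 47.2, 101.4]
ft_force: [-4.1, -0.2, 6.4]
eef_pos: [482.5, 47.2, 99.8]
ft_force: [-3.5, -0.2, 8.3]
eef_pos: [482.5, 47.2, 98.9]
ft_force: [-3.6, -1.1, 8.6]
eef_pos: [483.2, 47.3, 98.0]
ft_force: [-1.1, 0.5, 6.3]
```

```bash
python3 -m crank '[[0,0,1,0,0],[0,0,1,0,0]]'| grep -E 'eef|ft'
python3 -m crank '[[0,0,0.6,0,0],[0,0,0.6,0,0]]'| grep -E 'eef|ft'
```

```text
eef_pos: [483.2, 47.3, 97.0]
ft_force: [-1.1, 0.6, 6.7]
eef_pos: [483.2, 47.3, 96.4]
ft_force: [-1.4, 1.3, 7.6]
```

Snapped, and now rising at 1 N/mm from the lower level. Returning the punch.

```bash
python3 -m crank '[[0,0,-35,0,0],[0,0,-75,0,0],[0,0,-119.6,0,0],[-11,155.2,-119.6,0,0],[-11,155.2,-119.6,0,0],[-11,155.2,-119.6,0,0],[-11,155.2,-119.6,0,0],[-11,155.2,-119.6,0,0],[-11,155.2,-119.6,0,0]]' | grep -E 'eef|ft'
python3 -m crank '[[0,0,35,0,0],[0,0,60,0,0],[0,0,75,0,0],[0,0,90,0,0],[0,0,105,0,0],[0,0,114,0,0],[0,0,118,0,0],[0,0,120,0,0],[0,0,120,0,0]]' | grep -E 'eef|ft'
python3 -m crank '[[0,0,0,0,50],[0,0,0,0,50],[0,0,0,0,50],[0,0,-40,0,50],[0,0,-80,0,50],[0,0,-120,0,50],[0,0,-150,0,50],[0,0,-150,0,50],[0,0,-150,0,50],[0,0,-150,0,50]]' | grep -E 'eef|open'
python3 - <<'E'
from h import *
c=env.read_camera('wrist');spots(c,10)
go(447.7,37.3,130,109.4)
E
```

```text
eef_pos: [637.0, 23.5, 214.6]
ft_force: [-0.6, 0.2, -1.1]
eef_pos: [635.8, 24.0, 95.8]
ft_force: [0.2, 0.4, -0.9]
eef_pos: [635.5, 23.8, 244.1]
opening: 0.524
blue 700 [113.4 180.2] [431.4  33.2]
blue 42 [145.5 167.1] [481.9  48.3]
yellow 1752 [30.1 61.9] [349.3 202.2]
from [635.4  23.9 243.5] 85.39 rows: dx -1.7 dy -188.2 dz 113.5 yaw -24.0 q6->-15
```

```bash
python3 -m crank '[[-1.7,-188,0,-24,40],[-1.7,-188,0,-24,40],[-1.7,-188,0,-24,40],[-1.7,-188,50,-24,40],[-1.7,-188,80,-24,40],[-1.7,-188,113,-24,40],[-1.7,-188,113,-24,40],[-1.7,-188,113,-24,40],[-1.7,-188,113,-24,40],[-1.7,-188,113,-24,40]]' | grep -E 'eef'
python3 -m crank '[[0,0,30,0,40],[0,0,60,0,40],[0,0,75,0,40],[0,0,80,0,40],[0,0,80,0,40]]' | grep -E 'eef|rot|ft'
```

```text
eef_pos: [449.1, 37.2, 132.1]
eef_pos: [448.7, 37.2, 51.5]
tcp_rot: [-3.141, -0.0, 1.909]
ft_force: [0.1, -0.8, 0.2]
```

```bash
python3 -m crank '[[0,0,9,0,40],[0,0,9,0,0],[0,0,9,0,0],[0,0,9,0,0],[0,0,9,0,0],[0,0,9,0,0],[0,0,9,0,0],[0,0,-30,0,0],[0,0,-70,0,0],[0,0,-88,0,0]]' | grep -E 'grip'
python3 -m crank '[[0,0,0,0,0],[0,0,0,0,0]]' | grep -E 'eef|grip'
python3 - <<'E'
from h import *
go(546,211,130,78.9)
E
```

```text
grip_force: 30.0
eef_pos: [448.5, 37.3, 140.3]
grip_force: 30.0
from [448.5  37.3 140.3] 109.39 rows: dx 131.5 dy 149.6 dz 10.3 yaw 30.5 q6->32
```

```bash
python3 -m crank '[[131.5,149.6,10,30.5,0],[131.5,149.6,10,30.5,0],[131.5,149.6,10,30.5,0],[131.5,149.6,10,30.5,0],[131.5,149.6,10,30.5,0],[131.5,149.6,10,30.5,0],[131.5,149.6,10,30.5,0],[131.5,149.6,10,30.5,0],[131.5,149.6,10,30.5,0]]' | grep -E 'eef|rot'
python3 -m crank '[[0,0,35,0,0],[0,0,60,0,0],[0,0,75,0,0],[0,0,83,0,0],[0,0,88,0,0],[0,0,90,0,0],[0,0,90,0,0]]' | grep -E 'eef|rot|ft'
```

```text
eef_pos: [545.0, 210.0, 128.7]
tcp_rot: [-3.14, 0.001, 1.377]
eef_pos: [546.1, 210.7, 40.1]
tcp_rot: [3.141, -0.0, 1.376]
ft_force: [0.1, -0.5, -1.6]
```

```bash
python3 -m crank '[[0,0,1,0,0],[0,0,2,0,0],[0,0,2.6,0,0],[0,0,2.6,0,0]]' | grep -E 'eef|ft'
python3 -m crank '[[0,0,0,0,30],[0,0,0,0,30],[0,0,0,0,30],[0,0,-40,0,30],[0,0,-80,0,40],[0,0,-120,0,40],[0,0,-160,0,40],[0,0,-200,0,40],[0,0,-230,0,40],[0,0,-230,0,40]]' | grep -E 'eef|ft'
python3 -m crank '[[-250,0,0,0,40],[-250,0,0,0,40],[-250,0,0,0,40],[-250,0,0,0,40],[-250,0,0,0,40],[-250,0,0,0,40],[-250,0,0,0,40],[-250,0,0,0,40]]' | grep -E 'eef|t:'
python3 - <<'E'
from h import *
c=env.read_camera('top');a=cv2.resize(c['img'][120:270,110:310],(600,450),interpolation=2)
c=env.read_camera('scene');b=cv2.resize(c['img'][130:285,210:410],(600,450),interpolation=2)
cv2.imwrite('pics/f.png',cv2.resize(np.hstack([a,b]),(800,300)))
E
```

```text
eef_pos: [546.2, 211.1, 38.1]
ft_force: [-0.2, -0.2, 3.6]
eef_pos: [547.4, 211.5, 273.7]
ft_force: [0.9, -0.3, -0.4]
t: 53.17
eef_pos: [497.3, -36.1, 266.8]
tcp_rot: [-3.141, -0.0, 1.373]
```

View pics/f.png

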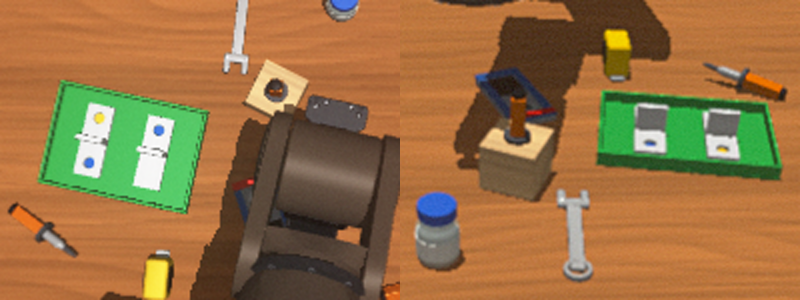

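Both brackets lie flat, rib up, in the tray at (93,140) and (153,152). The punch collar is down on the block at (517,140), and the jar, wrench and tape are undisturbed.

```bash
python3 -c "
from cell import env
print(env.job_done())"
```

```text
the job is handed in; nothing more can be done
None
```

The job is handed in: all three spots on the two brackets present were punched (force drop seen at each), both brackets lie flat, rib up, in the green tray, and the punch is home; no verdict came back.

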